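Unclip the snack box and lay its cover on the board

ROBOT

A 7-joint arm with a two-finger parallel gripper is mounted at the origin on a cart in front of the work surface, level with it; the furniture and walls round the work are solid. World frame = base frame: x ahead of the robot, y to its left, z up, the work surface at z = 0. Lengths are in mm, angles in degrees, forces in N, time in s.
With the tool pointing down it reaches from about 425 to 950 mm from the base axis. Payload 4.7 kg.
Tool frame: the origin (TCP) lies on the front face of the gripper's body, between the roots of the fingers; the fingertips stand 70 mm ahead of it and the grasp point (between the pads) lies 51 mm ahead of it; z points along the fingers, y is the direction in which the jaws open and shut (so a half turn about z gives the same grasp; the last joint's range is limited). The gripper opens to 87 mm and grips with 3 to 60 N. Pads are 19 mm wide; open, the fingers measure 117 mm over their backs; the gripper's body (75 mm by 190 mm) begins 51 mm behind the grasp point.
Start: joints at [66.87, 26.849, -2.785, 87.806, 1.381, 65.374, -4.715], TCP at [247.151, -628.139, 292.273] pointing down, gripper open.
Joint ranges: [-148.3, 148.3], [-19.14, 114.17], [-79.39, 73.82], [5.75, 140.21], [-59.74, 239.74], [12.07, 113.84], [-152.46, 152.46]. Speed limits (degrees/s): [147.25, 147.25, 180, 180, 180, 180, 180].

INTERFACE

Orientations are given as a 3x3 rotation matrix whose columns are the frame's x, y, z axes.
In Python, from workcell import manip, imaging gives the robot as it stands.
- The arm moves only by the tool servo_tool, never from a script. Its argument "targets" is a list of rows, each a list of 4 numbers: the shift along the tool's x, y, z in mm, then the turn about the tool's z in rad. In form: [[dx, dy, dz, turn], ...]. A call has 1 to 12 rows; each row shifts and turns the commanded pose from where the row before left it, along the tool's axes as they then stand; what a row does not reach is not made up. A row lasts 1/10 s, in which the tool goes at most 50 mm and 8.59 degrees, less where a joint would pass 70% of its speed; a pose out of reach is approached as far as the arm can. A call with a gripper value outside its range is refused whole. "jaw" is the closure, from -1 (fully open) to 1 (shut), set as the call begins (left out, the last holds). The fingers move at their own pace and stop on an object; "force" is the grip in N (left out, the last holds). Time passes only in rows, so rows that do not move let the fingers close. It gives the time, the measured TCP pose, the force and the opening at its end, in the units of the state.
- manip.get_state(): the state, without advancing time (a new reading comes with each control period).
- imaging.capture(name): name is "side" or "top"; returns a dict with "pixels" (400x640x3 uint8, blue, green, red), "fx", "fy", "cx", "cy" (pixels), "xyz" and "rotation" of the camera in the world. Camera axes: x right, y up, looking along -z (the intrinsics and any distortion apply to the point x, -y, -z); pixel columns grow to the right and rows downward; lengths in mm; the calibration is good to about 2 mm. A picture is of the moment at which its call begins. There is no depth.
- manip.close_job(): hands the job in, once; it reports no verdict.
The state is a dict: "time_s": time; "joint_positions": joint angles; "dq": joint speeds; "tau": joint torques, N m; "tool_pos": TCP position; "orientation": TCP orientation; "wrist_force": force on the tool from outside, world axes, zero at the start; "torque": the same for the moment, N m; "opening": finger opening in mm.
Only numpy, scipy, OpenCV 4.12 (cv2) and the standard library are available. Lean on these libraries where they do the work, as an engineer would, in place of code of your own. Each camera call takes 0.05 s, during which the arm holds its last target.

TASK

Open the slim snack box: press the two tabs on its long sides in together until the cover springs up, then take the cover off and lay it flat, right way up, on the chopping board. Set the cover down rather than dropping it, and do not shift the garlic on the board or the egg cup.

Things in the scene. Friction and masses are not known exactly. Their poses are not given: they have to be found in the camera images.
- snack_box: Slim white plastic box, fixed to the worktop, 180 long x 44 wide x 53 high. Origin: centre of its underside; x along its length, y across, z up. A 4 mm deep groove runs along each long side under the cover, and in it stand the catch's two ribbed white tabs, exactly opposite one another. The catch does not slide under the hand.
- tab_a (a joint): How far the tab on the box's +y side is pressed in, m: 0 out, 0.006 at its stop. A tab is 22 long (box x), 19 high (box z 20 to 39), push face 32.5 from the box's middle (65 mm over both). Where the pair sits along the box is NOT measured: anywhere up to 56 mm either side of the middle, new each time. See or feel for it, e.g. slide fingers 58 mm apart along the box until they bump.
- tab_b (a joint): The same for the tab on the -y side, at the same place along the box. Each takes 5 N to start moving, 11 N at its stop. Both must be in by 3.7 mm at the same moment, pressed near their middle; then a spring pad in the catch (4 N) lifts the cover 10 mm there (the far end may lift less), and it stays up when the tabs are let go. The tabs stay with the box.
- cover: Loose grey plastic cover, 190 x 50 x 17 high, about 0.09 kg: a flat 4 mm plate with a 13 mm skirt that hangs outside the box's walls (1 mm clearance). Origin: centre of the skirt's lower edge; x along its length, y across, z up. Snapped on, its origin is 40 mm above the box's underside, so the tabs stand out just below the skirt. It can be gripped across its 50 mm width by the skirt.
- board: Wooden chopping board, fixed, 230 (x) x 340 (y) x 22 high; origin: centre of its underside; z up.
- garlic: Garlic bulb, about 60 mm across and 58 high, standing loose near the board's left end (+y); origin at its underside.
- egg_cup: Wooden egg cup, 50 across and 58 high, standing loose right of the box; origin: centre of its underside.

How it is judged (in metres and radians):
On the way, in this order (a step that is already met when the one before it is completed fails the run):
1. both tabs are pressed in together, freeing the cover (value of joint each of tab_a, tab_b above 0.0034 m), for 0.05 s.
2. the cover is lifted clear of the box (z of cover in the frame of snack_box above 0.075 m), for 0.05 s.
At the end, for the whole second after the job is handed in: The cover lies still on the board: its centre over the board, its lower edge within about 4 mm of the board's top, level within 0.08 rad, plate up (x of cover in the frame of board between -0.115 and 0.115 m and y of cover in the frame of board between -0.17 and 0.17 m and z of cover in the frame of board between 0.018 and 0.027 m and angle between cover's own z axis and vertical below 0.08 rad and contact force between cover and board above 0.2 N and linear speed of cover below 0.02 m/s and z of board in the frame of cover below 0 m); the robot touches nothing.
It fails at once if the garlic is shifted by more than 3 cm (distance of garlic from where it was at the start of the episode above 0.03 m).
It fails at once if the egg cup is shifted by more than 3 cm (distance of egg_cup from where it was at the start of the episode above 0.03 m).
It fails at once if the cover is dropped or thrown (falls free at over 0.5 m/s, away from the box) (horizontal distance between cover and snack_box above 0.08 m and contact force between the fingers and cover below 0.05 N and linear speed of cover above 0.5 m/s).
It also fails if it takes over 51 s, if anything falls off the work surface, if the arm or the gripper's body presses on something with over 40 N, if the wrist force passes 120 N, or if a joint passes its speed limit or range.

## Working session

There is one attempt and no reset: what is moved stays moved. The work goes in short steps, Python scripts to look and compute and a tool call to move; the robot and the scene stay as the last step left them, time stands still between calls to the robot, and variables do not carry over. Pictures are saved under pics/ and viewed, and the job is handed in when it is done.

Besides the shell and the picture viewer there is one more tool, called after "Emit:" by a JSON object that holds its "op" and its "data", one argument or row to a line. servo_tool: Moves the arm, as the interface text tells. Its arguments: {"type":"object","properties":{"targets":{"type":"array","items":{"type":"array","items":{"type":"number"}}},"jaw":{"type":"number"},"force":{"type":"number"}},"required":["targets"]}

```bash
mkdir -p pics
python3 - <<'E'
from workcell import manip, imaging
import cv2
s=manip.get_state();print({k:s[k] for k in s})
for n in("side","top"):
    c=imaging.capture(n);cv2.imwrite(f"pics/{n}0.png",c["pixels"]);print({k:c[k] for k in c if k!="pixels"})
E
```

```text
{'time_s': 0.0, 'joint_positions': array([66.87168932, 26.89726009, -2.78450958, 87.8732375 ,  1.37979836,
       65.37314162, -4.71623767]), 'dq': array([ 0.04826137,  0.0377043 ,  0.15888858, -0.07995753,  0.03244007,
       -0.03508174, -0.04620974]), 'tau': array([ 6.57439432e-05, -5.07975268e+01, -8.02898733e-02, -2.36153376e+01,
       -6.12588320e-02,  3.80980235e-02,  1.70557869e-04]), 'tool_pos': array([ 246.94095651, -627.72051161,  291.20342694]), 'orientation': array([[ 9.30588691e-01,  3.66065737e-01, -7.51020636e-04],
       [ 3.66066504e-01, -9.30587010e-01,  1.76939466e-03],
       [-5.11752885e-05, -1.92150216e-03, -9.99998153e-01]]), 'wrist_force': array([ 1.10030357, -0.74914729,  0.08771302]), 'torque': array([-0.04262669, -0.0313818 , -0.00841556]), 'opening': 87.16757632195967}
{'fx': 407.5602879802045, 'fy': 407.5602879802045, 'cx': 321.4994641147951, 'cy': 194.99234774895285, 'xyz': array([423.67000139, 438.31318183, 375.19718097]), 'rotation': array([[-0.9874763 ,  0.0563267 , -0.14736979],
       [-0.15776019, -0.36146714,  0.91894136],
       [-0.0015084 ,  0.93068191,  0.36582635]])}
{'fx': 367.1160871970223, 'fy': 367.1160871970223, 'cx': 324.61521581845295, 'cy': 203.4380248241377, 'xyz': array([ 396.63657599, -337.58731286,  906.99088772]), 'rotation': array([[-0.06520931,  0.97739346, -0.20112129],
       [-0.99786648, -0.06451682,  0.01000329],
       [-0.00319856,  0.2013445 ,  0.97951527]])}
```

View pics/side0.png

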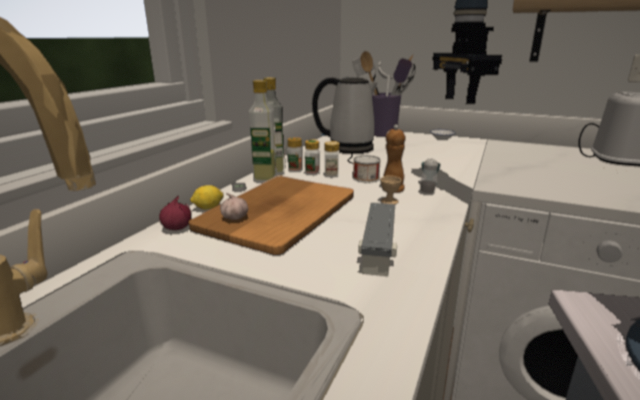

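View pics/top0.png

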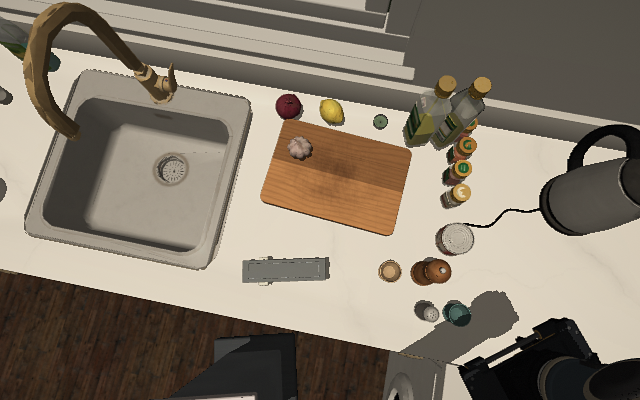

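The top view shows the box at about (286,270), with the tabs near its left (+y) end at about (268,258) and (266,284). The board is at about (337,177), the garlic at (300,148) and the egg cup at (390,271). I'll zoom in next.

Run:
```python
import cv2,numpy as np
t=cv2.imread("pics/top0.png");s=cv2.imread("pics/side0.png")
a=cv2.resize(t[245:300,230:340],None,fx=7,fy=7,interpolation=cv2.INTER_CUBIC)
cv2.imwrite("pics/tz.png",a)
cv2.imwrite("pics/sz.png",cv2.resize(s[170:270,340:420],None,fx=6,fy=6,interpolation=cv2.INTER_CUBIC))
cv2.imwrite("pics/bz.png",cv2.resize(t[110:245,255:420],None,fx=4.4,fy=4.4,interpolation=cv2.INTER_CUBIC))
```

```text
(no output)
```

View pics/tz.png

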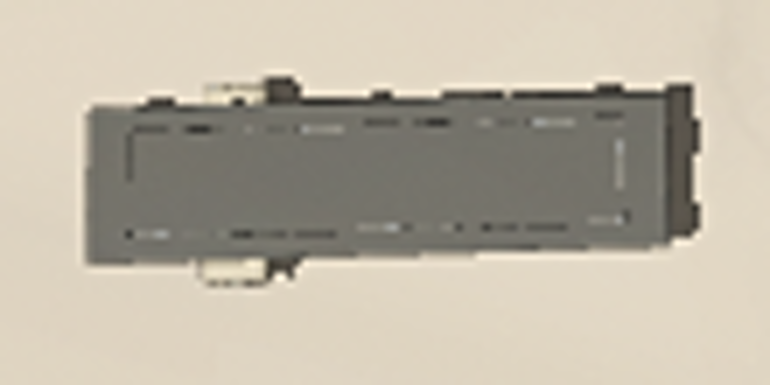

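View pics/sz.png

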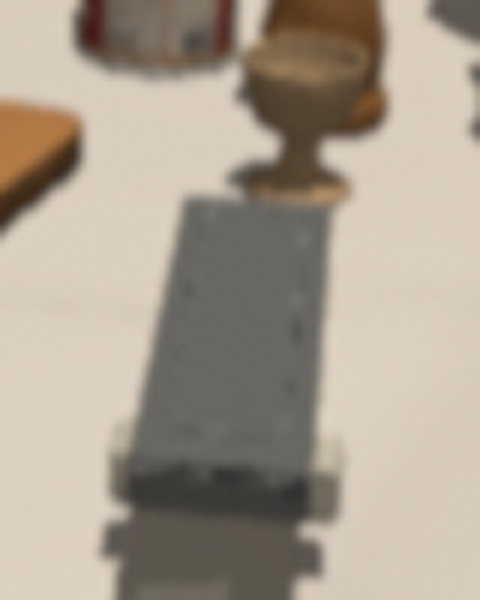

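View pics/bz.png

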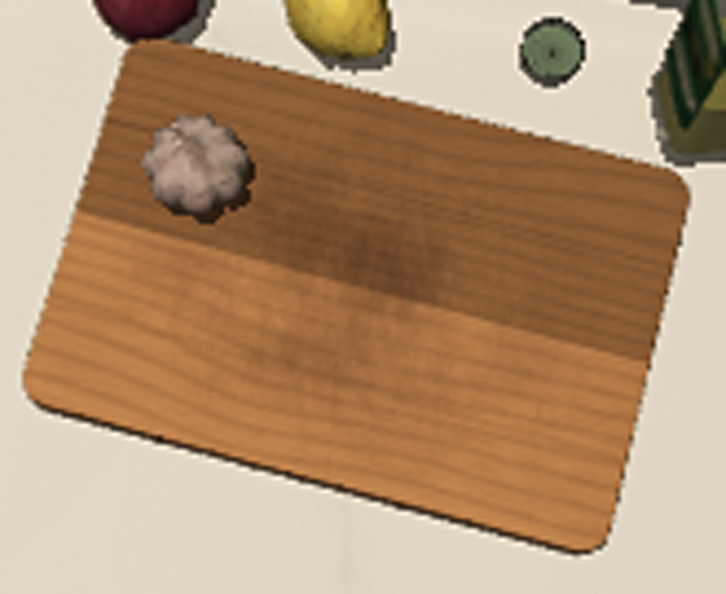

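```bash
cat > h.py <<'E'
import numpy as np
C={'top':dict(f=367.1160871970223,cx=324.61521581845295,cy=203.4380248241377,p=np.array([396.63657599,-337.58731286,906.99088772]),
R=np.array([[-0.06520931,0.97739346,-0.20112129],[-0.99786648,-0.06451682,0.01000329],[-0.00319856,0.2013445,0.97951527]])),
'side':dict(f=407.5602879802045,cx=321.4994641147951,cy=194.99234774895285,p=np.array([423.67000139,438.31318183,375.19718097]),
R=np.array([[-0.9874763,0.0563267,-0.14736979],[-0.15776019,-0.36146714,0.91894136],[-0.0015084,0.93068191,0.36582635]]))}
def bp(cam,u,v,z):
    c=C[cam];d=c['R']@np.array([(u-c['cx'])/c['f'],-(v-c['cy'])/c['f'],-1]);return c['p']+d*(z-c['p'][2])/d[2]
def pj(cam,P):
    c=C[cam];q=c['R'].T@(np.array(P)-c['p']);return np.array([c['cx']+c['f']*q[0]/-q[2],c['cy']+c['f']*q[1]/q[2]])
E
python3 - <<'E'
from h import *
np.set_printoptions(precision=1,suppress=True)
z=lambda x,y,s,ou,ov:(ou+(x+.5)/s-.5,ov+(y+.5)/s-.5)
tc=np.array([bp('top',*z(x,y,7,230,245),57) for x,y in[(88,105),(88,264),(668,243),(668,92)]])
print('top',tc,tc.mean(0))
sc=np.array([bp('side',*z(x,y,6,340,170),57) for x,y in[(133,455),(316,462),(329,207),(186,197)]])
print('side',sc,sc.mean(0))
for c in(tc,sc):
    d=(c[2]+c[3]-c[0]-c[1]);print('len',np.linalg.norm(d)/2,'ang',np.degrees(np.arctan2(d[1],d[0])), np.linalg.norm(c[0]-c[1]),np.linalg.norm(c[2]-c[3]))
print('tabs top', [bp('top',*z(x,y,7,230,245),39) for x,y in[(205,84),(265,84),(198,283),(267,283)]])
print('board',np.array([bp('top',*z(x,y,4.4,255,110),22) for x,y in[(127,38),(694,170),(600,556),(22,400)]]))
print('garlic',bp('top',*z(198,168,4.4,255,110),50))
print('eggcup',bp('top',390,271,55), bp('side',340+305/6,170+45/6,58))
E
```

```text
top [[ 452.5 -149.    57. ]
 [ 401.5 -147.9   57. ]
 [ 395.9 -335.7   57. ]
 [ 444.3 -338.9   57. ]] [ 423.5 -242.9   57. ]
side [[ 452.  -150.2   57. ]
 [ 403.2 -153.9   57. ]
 [ 398.5 -334.1   57. ]
 [ 446.5 -335.5   57. ]] [ 425.  -243.4   57. ]
len 188.94096096464384 ang -92.09475726821242 50.98426520394832 48.46173502572221
len 182.876493219885 ang -91.59906735391347 49.002423387382976 47.9367977508759
tabs top [array([ 458.1, -184.3,   39. ]), array([ 456.7, -204.3,   39. ]), array([ 393.1, -180.1,   39. ]), array([ 391.6, -202.8,   39. ])]
board [[ 809.7 -255.2   22. ]
 [ 706.4 -578.1   22. ]
 [ 487.7 -501.4   22. ]
 [ 596.2 -187.1   22. ]]
garlic [ 716.1 -294.1   50. ]
eggcup [ 404.7 -484.9   55. ] [ 406.  -496.6   58. ]
```

Both cameras agree: cover centre is about (424.5,-243), long axis at -92°, and the tabs are at about y=-193. The board centre is (650,-380). I'll move above the tabs now.

Emit:
{"op": "servo_tool", "data": {
  "targets": [
    [27, -28.3, 6, 0],
    [27, -28.3, 6, 0],
    [27, -28.3, 6, 0],
    [27, -28.3, 6, 0],
    [27, -28.3, 6, 0],
    [27, -28.3, 6, 0],
    [27, -28.3, 6, 0],
    [27, -28.3, 6, 0],
    [27, -28.3, 6, 0],
    [27, -28.3, 6, 0],
    [27, -28.3, 6, 0],
    [27, -28.3, 6, 0]
  ],
  "jaw": -1,
  "force": 30
}}

```text
time_s: 1.3
tool_pos: [424.5, -192.0, 219.9]
orientation: [[0.931, 0.366, -0.0], [0.366, -0.931, -0.0], [-0.0, 0.0, -1.0]]
wrist_force: [0.6, -0.7, 0.4]
opening: 87.4
```

Emit:
{"op": "servo_tool", "data": {
  "targets": [
    [0, 0, 0, -0.145],
    [0, 0, 0, -0.145],
    [0, 0, 0, -0.145],
    [0, 0, 0, -0.145],
    [0, 0, 0, -0.145],
    [0, 0, 0, -0.145],
    [0, 0, 0, -0.145],
    [0, 0, 0, -0.145],
    [0, 0, 0, 0]
  ]
}}

```text
time_s: 2.2
tool_pos: [424.0, -193.5, 220.0]
orientation: [[0.036, 0.999, -0.001], [0.999, -0.036, 0.0], [0.0, -0.001, -1.0]]
wrist_force: [-0.1, 0.0, -0.2]
opening: 87.3
```

Emit:
{"op": "servo_tool", "data": {
  "targets": [
    [0, 1.5, 20, 0],
    [0, 0, 20, 0],
    [0, 0, 20, 0],
    [0, 0, 20, 0],
    [0, 0, 15, 0],
    [0, 0, 10, 0],
    [0, 0, 0, 0]
  ]
}}

```text
time_s: 2.9
tool_pos: [425.1, -193.3, 114.1]
orientation: [[0.038, 0.999, -0.002], [0.999, -0.038, 0.001], [0.001, -0.003, -1.0]]
wrist_force: [0.3, -0.3, 1.1]
opening: 87.1
```

Run:
```python
from workcell import imaging
import cv2
s=imaging.capture("side")["pixels"];t=imaging.capture("top")["pixels"]
cv2.imwrite("pics/s1.png",cv2.resize(s[150:270,330:450],None,fx=5,fy=5,interpolation=cv2.INTER_CUBIC))
cv2.imwrite("pics/t1.png",cv2.resize(t[220:310,210:350],None,fx=5,fy=5,interpolation=cv2.INTER_CUBIC))
```

```text
(no output)
```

View pics/s1.png

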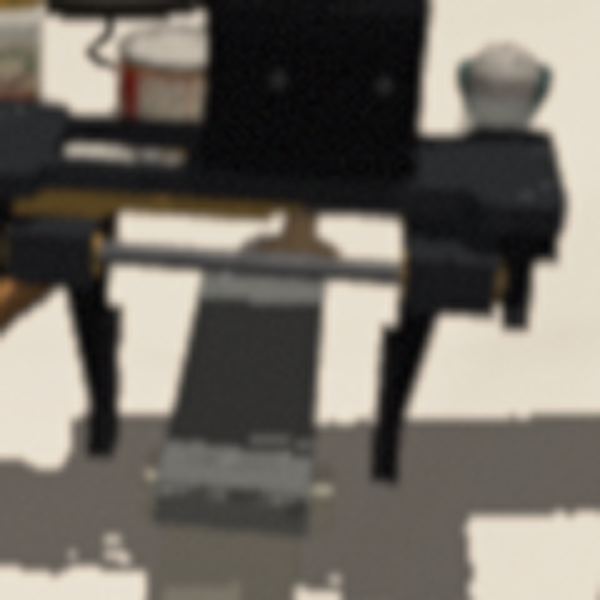

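View pics/t1.png

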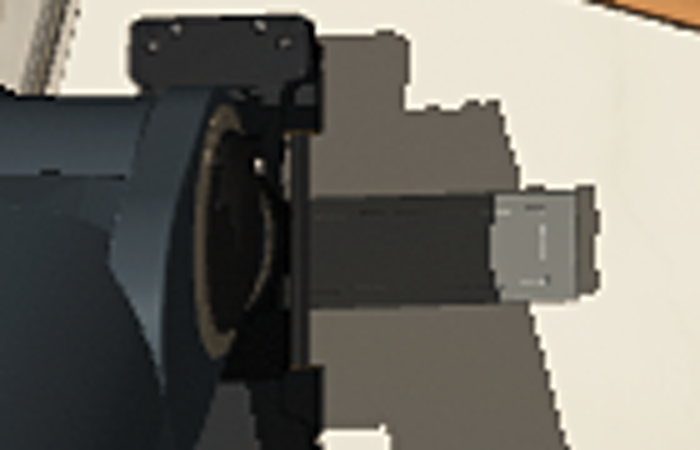

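The side view shows the fingers at (100,450) and (385,475) straddling the box, well clear of both tabs at (150,473) and (322,488). Next I go down to tab height.

Emit:
{"op": "servo_tool", "data": {
  "targets": [
    [0, 0.5, 12, 0],
    [0, 0, 12, 0],
    [0, 0, 9, 0],
    [0, 0, 0, 0],
    [0, 0, 0, 0]
  ]
}}

```text
time_s: 3.5
tool_pos: [426.2, -193.4, 81.9]
orientation: [[0.036, 0.999, -0.001], [0.999, -0.036, 0.0], [0.0, -0.001, -1.0]]
wrist_force: [0.3, 0.4, 0.2]
opening: 86.8
```

Emit:
{"op": "servo_tool", "data": {
  "targets": [
    [0, 0, 0, 0],
    [0, 0, 0, 0],
    [0, 0, 0, 0],
    [0, 0, 0, 0],
    [0, 0, 0, 0],
    [0, 0, 0, 0],
    [0, 0, 0, 0],
    [0, 0, 0, 0]
  ],
  "jaw": 0.3,
  "force": 30
}}

```text
time_s: 4.3
tool_pos: [425.8, -193.6, 82.8]
orientation: [[0.036, 0.999, -0.001], [0.999, -0.036, -0.001], [-0.001, -0.001, -1.0]]
wrist_force: [-3.7, 1.3, 8.6]
opening: 52.1
```

Run:
```python
from workcell import imaging,manip
import cv2
s=imaging.capture("side")["pixels"]
cv2.imwrite("pics/s2.png",cv2.resize(s[150:270,330:450],None,fx=5,fy=5,interpolation=cv2.INTER_CUBIC))
s=manip.get_state();print(s['opening'],s['wrist_force'],s['torque'])
```

```text
51.47944962743597 [-3.57278085  0.37982751  8.33199316] [ 0.07691419  0.67765156 -0.00266905]
```

View pics/s2.png

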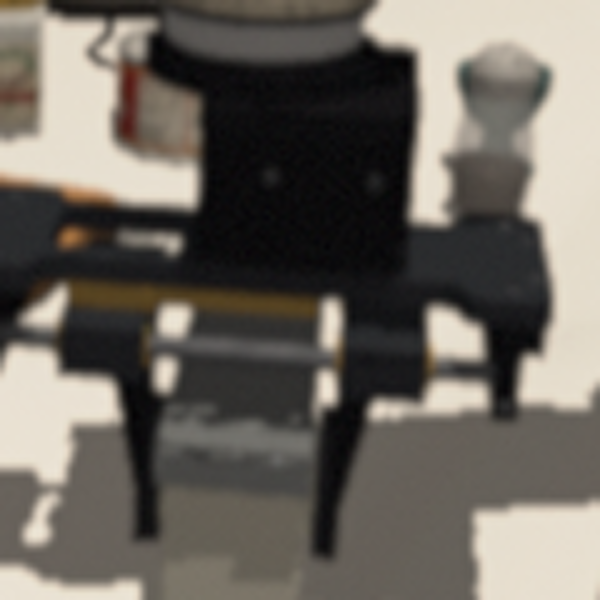

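The fingers closed to 52 mm, which puts both tabs at their stops. The near end of the cover has risen: the picture shows its skirt about 440–490 with box wall visible below. Next I release, rise, and slide over the cover's middle.

Emit:
{"op": "servo_tool", "data": {
  "targets": [
    [0, 0, 0, 0],
    [0, 0, 0, 0],
    [0, 0, 0, 0],
    [0, 0, 0, 0],
    [0, 0, 0, 0],
    [0, 0, 0, 0]
  ],
  "jaw": -1
}}

```text
time_s: 4.95
tool_pos: [426.6, -193.6, 82.2]
orientation: [[0.036, 0.999, 0.001], [0.999, -0.036, 0.0], [0.0, 0.001, -1.0]]
wrist_force: [-0.5, -0.0, -0.6]
opening: 85.4
```

Emit:
{"op": "servo_tool", "data": {
  "targets": [
    [0, 0, -15, 0],
    [0, 0, -15, 0],
    [0, 0, -15, 0],
    [-17, 0, -15, 0],
    [-17, 0, -15, 0],
    [-16, 0, 0, 0],
    [0, 0, 0, 0],
    [0, 0, 0, 0]
  ]
}}

```text
time_s: 5.75
tool_pos: [424.3, -243.1, 156.9]
orientation: [[0.036, 0.999, -0.0], [0.999, -0.036, 0.001], [0.001, -0.001, -1.0]]
wrist_force: [-0.1, 1.2, -0.4]
opening: 87.1
```

Run:
```python
from workcell import imaging,manip
import cv2
s=imaging.capture("side")["pixels"]
cv2.imwrite("pics/s3.png",cv2.resize(s[150:270,330:450],None,fx=5,fy=5,interpolation=cv2.INTER_CUBIC))
s=manip.get_state();print(s['opening'],s['wrist_force'],s['torque'])
```

```text
86.9544641680626 [ 0.01131505 -0.24276712 -0.10154865] [-0.01973887 -0.11457838 -0.02791174]
```

View pics/s3.png

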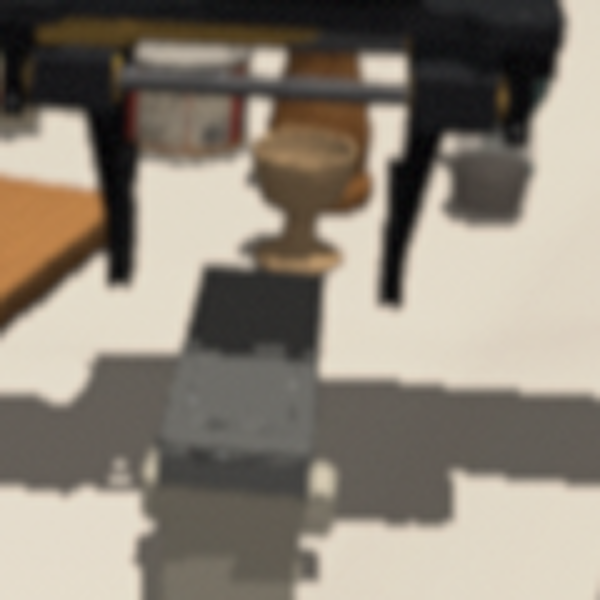

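The near end of the cover stands up about 7 px and its far edge has not moved, so it is tilted about 4°. Next I grip it at the middle of the skirt.

Emit:
{"op": "servo_tool", "data": {
  "targets": [
    [0, 0, 15, 0],
    [0, 0, 15, 0],
    [0, 0, 13, 0],
    [0, 0, 8, 0],
    [0, 0, 0, 0],
    [0, 0, 0, 0]
  ]
}}

```text
time_s: 6.4
tool_pos: [424.8, -243.3, 106.3]
orientation: [[0.036, 0.999, 0.0], [0.999, -0.036, 0.0], [0.0, 0.0, -1.0]]
wrist_force: [-0.2, -0.6, -0.7]
opening: 87.2
```

Emit:
{"op": "servo_tool", "data": {
  "targets": [
    [0, 0, 0, 0],
    [0, 0, 0, 0],
    [0, 0, 0, 0],
    [0, 0, 0, 0],
    [0, 0, 0, 0],
    [0, 0, 0, 0],
    [0, 0, 0, 0]
  ],
  "jaw": 0.5,
  "force": 15
}}

```text
time_s: 7.1
tool_pos: [424.5, -243.6, 106.3]
orientation: [[0.036, 0.999, 0.0], [0.999, -0.036, -0.0], [-0.0, 0.0, -1.0]]
wrist_force: [0.7, -0.2, 0.4]
opening: 49.8
```

Emit:
{"op": "servo_tool", "data": {
  "targets": [
    [0, 0, -5, 0],
    [0, 0, -10, 0],
    [0, 0, -15, 0],
    [0, 0, -15, 0],
    [0, 0, -15, 0],
    [0, 0, -15, 0],
    [0, 0, 0, 0],
    [0, 0, 0, 0]
  ]
}}

```text
time_s: 7.9
tool_pos: [424.4, -243.6, 181.5]
orientation: [[0.036, 0.999, 0.001], [0.999, -0.036, -0.001], [-0.001, 0.001, -1.0]]
wrist_force: [-0.5, 0.5, -1.4]
opening: 49.8
```

Run:
```python
from workcell import imaging,manip
import cv2
s=imaging.capture("side")["pixels"]
cv2.imwrite("pics/s4.png",cv2.resize(s[120:270,310:470],None,fx=4,fy=4,interpolation=cv2.INTER_CUBIC))
s=manip.get_state();print(s['opening'],s['wrist_force'],s['torque'])
```

```text
49.92042769976061 [ 0.20181582  0.39734007 -1.63242057] [-0.06611446 -0.000526   -0.02907009]
```

View pics/s4.png

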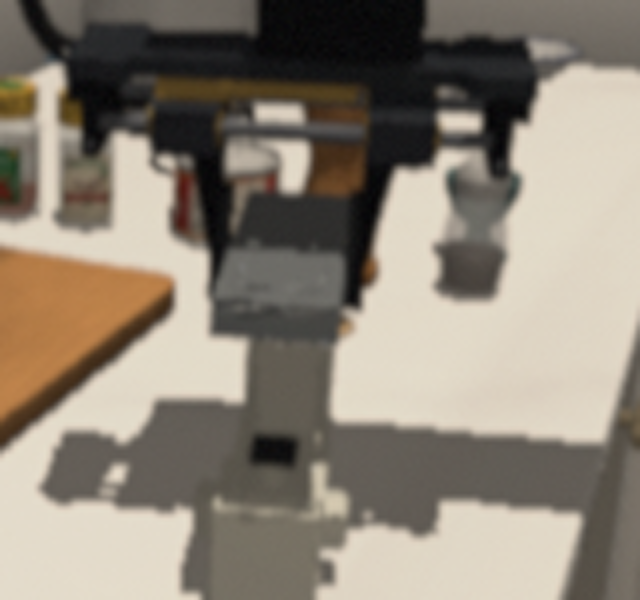

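The cover is held and clear of the box, with 1.5 N of extra load. However, the fingertips reach about 10 mm below the skirt, so they would hit the board and leave a drop. I'll set the cover back on the box and grip it higher.

Emit:
{"op": "servo_tool", "data": {
  "targets": [
    [0, 0, 15, 0],
    [0, 0, 15, 0],
    [0, 0, 15, 0],
    [0, 0, 10, 0],
    [0, 0, 8, 0],
    [0, 0, 6, 0],
    [0, 0, 3, 0],
    [0, 0, 3, 0],
    [0, 0, 0, 0],
    [0, 0, 0, 0]
  ]
}}

```text
time_s: 8.95
tool_pos: [424.7, -243.6, 106.5]
orientation: [[0.036, 0.999, 0.001], [0.999, -0.036, -0.0], [-0.0, 0.001, -1.0]]
wrist_force: [0.8, -0.0, -0.9]
opening: 49.6
```

Emit:
{"op": "servo_tool", "data": {
  "targets": [
    [0, 0, 0, 0],
    [0, 0, 0, 0],
    [0, 0, 0, 0],
    [0, 0, 0, 0],
    [0, 0, -5, 0],
    [0, 0, -5, 0],
    [0, 0, -3, 0],
    [0, 0, 0, 0],
    [0, 0, 0, 0]
  ],
  "jaw": -0.5
}}

```text
time_s: 9.85
tool_pos: [424.5, -243.6, 119.4]
orientation: [[0.036, 0.999, 0.0], [0.999, -0.036, -0.0], [-0.0, 0.0, -1.0]]
wrist_force: [-0.6, -0.3, 0.3]
opening: 65.6
```

Run:
```python
from workcell import imaging,manip
import cv2
s=imaging.capture("side")["pixels"]
cv2.imwrite("pics/s5.png",cv2.resize(s[150:270,330:450],None,fx=5,fy=5,interpolation=cv2.INTER_CUBIC))
s=manip.get_state();print(s['opening'],s['wrist_force'],s['torque'])
```

```text
65.3954063648955 [0.37049072 0.17442581 0.21998772] [-0.04130551 -0.11846225  0.03395701]
```

View pics/s5.png

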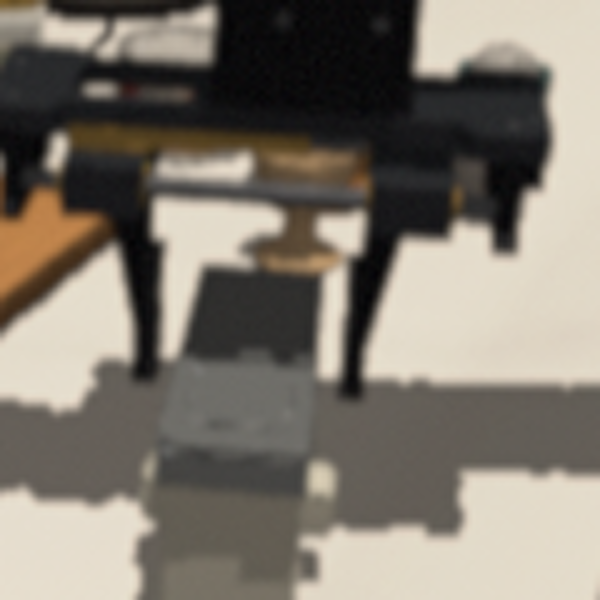

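Run:
```python
from h import *
for z in (57,63,67,70,73): print(z,(pj('side',(452.3,-149.5,z))-[330,150])*5,(pj('side',(402.5,-150,z))-[330,150])*5)
for z in(46,49.4,55):print(z,(pj('side',(424.5+32.7,-243.6,z))-[330,150])*5)
```

```text
57 [157.77123107 478.00260073] [313.37375542 488.84304877]
63 [158.41069831 461.56783341] [314.54403754 472.27130543]
67 [158.83938309 450.55032678] [315.3286149  461.16132239]
70 [159.16215168 442.25494224] [315.91936917 452.79596512]
73 [159.48600199 433.93175652] [316.51212431 444.40227454]
46 [160.63898234 382.13086249]
49.4 [160.96161145 373.80233549]
55 [161.49533734 360.02443933]
```

The measured heights match: near end top is about 70 mm and the fingertips about 49 mm. Next I grip and lift.

Emit:
{"op": "servo_tool", "data": {
  "targets": [
    [0, 0, 0, 0],
    [0, 0, 0, 0],
    [0, 0, 0, 0],
    [0, 0, 0, 0],
    [0, 0, 0, 0],
    [0, 0, 0, 0]
  ],
  "jaw": 0.5,
  "force": 15
}}

```text
time_s: 10.5
tool_pos: [424.5, -243.5, 119.2]
orientation: [[0.036, 0.999, -0.0], [0.999, -0.036, 0.0], [0.0, -0.0, -1.0]]
wrist_force: [0.6, 0.9, -1.3]
opening: 49.8
```

Emit:
{"op": "servo_tool", "data": {
  "targets": [
    [0, 0, -4, 0],
    [0, 0, -8, 0],
    [0, 0, -10, 0],
    [0, 0, -15, 0],
    [0, 0, -15, 0],
    [0, 0, -15, 0],
    [0, 0, -5, 0],
    [0, 0, 0, 0],
    [0, 0, 0, 0]
  ]
}}

```text
time_s: 11.4
tool_pos: [424.2, -243.5, 191.1]
orientation: [[0.036, 0.999, -0.0], [0.999, -0.036, 0.0], [0.0, -0.0, -1.0]]
wrist_force: [0.3, -0.2, -1.9]
opening: 49.8
```

Run:
```python
from workcell import imaging,manip
import cv2
s=imaging.capture("side")["pixels"]
cv2.imwrite("pics/s6.png",cv2.resize(s[120:270,310:470],None,fx=4,fy=4,interpolation=cv2.INTER_CUBIC))
s=manip.get_state();print(s['opening'],s['wrist_force'],s['torque'])
```

```text
49.79276256571262 [-0.6783948  -0.41806909 -1.5345268 ] [-0.02050254 -0.07855973  0.0032338 ]
```

View pics/s6.png

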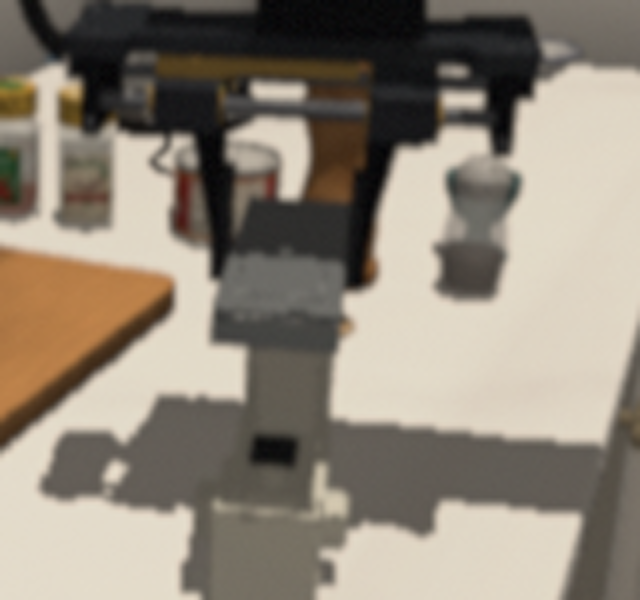

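The cover is held again, with the load unchanged. Now I carry it over the board.

Emit:
{"op": "servo_tool", "data": {
  "targets": [
    [-6, 7, 0, 0],
    [-12, 13, 0, 0],
    [-18, 20, 0, 0],
    [-18, 20, 0, 0],
    [-18, 20, 0, 0],
    [-18, 20, 0, 0],
    [-18, 20, 0, 0],
    [-18, 20, 0, 0],
    [-18, 20, 0, 0],
    [-12, 13, 0, 0],
    [-5, 6, 0, 0],
    [0, 0, 0, 0]
  ]
}}

```text
time_s: 12.65
tool_pos: [597.9, -411.4, 190.0]
orientation: [[0.037, 0.999, -0.001], [0.999, -0.037, 0.001], [0.001, -0.001, -1.0]]
wrist_force: [0.1, 0.4, -0.8]
opening: 49.8
```

Emit:
{"op": "servo_tool", "data": {
  "targets": [
    [0, 0, 0, 0.04],
    [0, 0, 0, 0.07],
    [0, 0, 0, 0.07],
    [0, 0, 0, 0.06],
    [0, 0, 0, 0.036],
    [0, 0, 10, 0],
    [0, 0, 15, 0],
    [0, 0, 15, 0],
    [0, 0, 10, 0],
    [0, 0, 0, 0],
    [0, 0, 0, 0]
  ]
}}

```text
time_s: 13.75
tool_pos: [597.6, -410.8, 140.7]
orientation: [[0.307, 0.952, -0.0], [0.952, -0.307, 0.0], [0.0, -0.001, -1.0]]
wrist_force: [-0.1, 0.2, -0.2]
opening: 50.3
```

Run:
```python
from workcell import imaging,manip
import cv2
s=imaging.capture("side")["pixels"];t=imaging.capture("top")["pixels"]
cv2.imwrite("pics/s7.png",cv2.resize(s[120:270,170:400],None,fx=3.4,fy=3.4,interpolation=cv2.INTER_CUBIC))
cv2.imwrite("pics/t7.png",cv2.resize(t[100:290,240:440],None,fx=3,fy=3,interpolation=cv2.INTER_CUBIC))
s=manip.get_state();print(s['opening'],s['wrist_force'],s['torque'])
```

```text
49.97878728988995 [-0.10953154 -0.26536527 -1.06355171] [-0.06041767 -0.04563791  0.02173864]
```

View pics/s7.png

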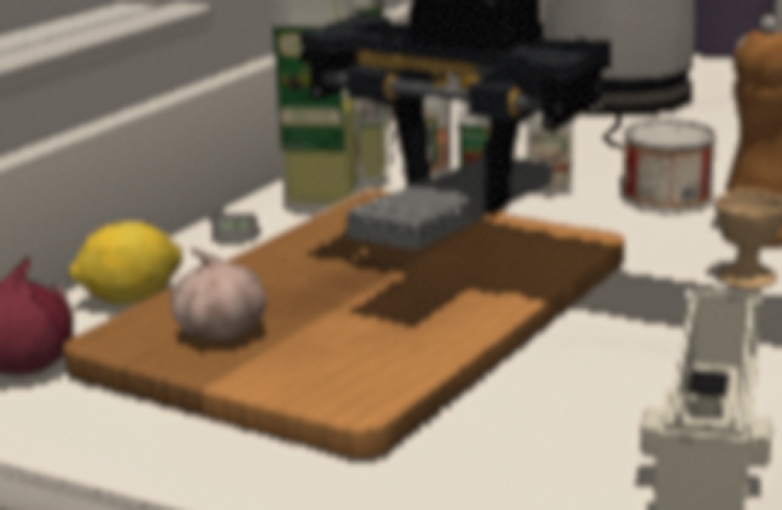

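View pics/t7.png

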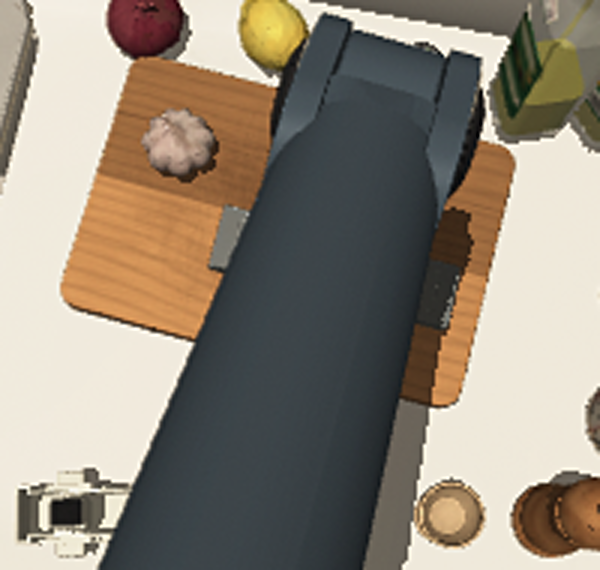

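The cover is over the board, about 90 px from the garlic in the top crop, and nothing else has moved. I'll lower with a lighter grip so the cover can level itself.

Emit:
{"op": "servo_tool", "data": {
  "targets": [
    [0, 0, 10, 0],
    [0, 0, 10, 0],
    [0, 0, 8, 0],
    [0, 0, 5, 0],
    [0, 0, 3, 0],
    [0, 0, 1, 0],
    [0, 0, 0, 0],
    [0, 0, 0, 0]
  ],
  "force": 7
}}

```text
time_s: 14.65
tool_pos: [597.9, -411.0, 104.7]
orientation: [[0.307, 0.952, 0.001], [0.952, -0.307, -0.0], [-0.0, 0.001, -1.0]]
wrist_force: [-0.5, -0.0, -1.1]
opening: 49.9
```

Emit:
{"op": "servo_tool", "data": {
  "targets": [
    [0, 0, 1, 0],
    [0, 0, 1, 0],
    [0, 0, 1, 0],
    [0, 0, 1, 0],
    [0, 0, 0, 0]
  ]
}}

```text
time_s: 15.15
tool_pos: [597.8, -410.7, 100.3]
orientation: [[0.307, 0.952, 0.0], [0.952, -0.307, 0.0], [0.0, 0.0, -1.0]]
wrist_force: [0.8, 0.8, -2.2]
opening: 49.9
```

Run:
```python
from workcell import imaging,manip
import cv2
s=imaging.capture("side")["pixels"]
cv2.imwrite("pics/s8.png",cv2.resize(s[150:220,260:360],None,fx=7,fy=7,interpolation=cv2.INTER_CUBIC))
s=manip.get_state();print(s['opening'],s['wrist_force'],s['torque'],s['tool_pos'])
```

```text
49.961615331901776 [ 0.97714333 -0.04876347 -1.04380651] [-0.05173135 -0.06325368  0.0150196 ] [ 597.7840583  -410.73050004  100.30044748]
```

View pics/s8.png

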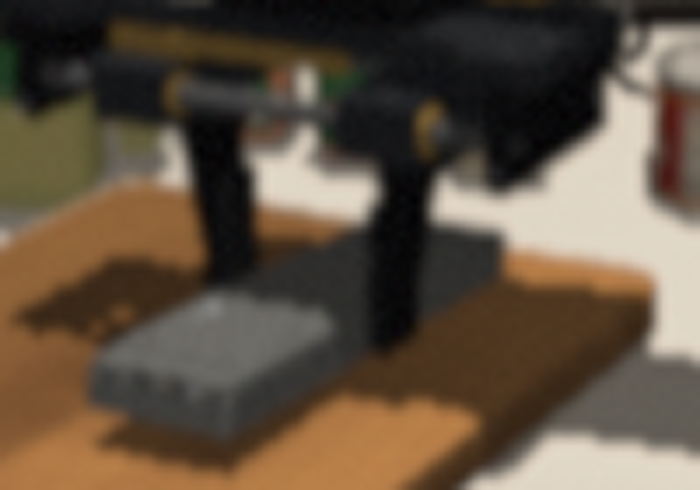

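The cover hangs close above the board, with its near end still up and its shadow just under the edge at (230,435). I keep lowering in 1 mm steps.

Emit:
{"op": "servo_tool", "data": {
  "targets": [
    [0, 0, 1, 0],
    [0, 0, 1, 0],
    [0, 0, 1, 0],
    [0, 0, 0, 0],
    [0, 0, 0, 0]
  ],
  "force": 5
}}

```text
time_s: 15.7
tool_pos: [597.5, -411.0, 97.1]
orientation: [[0.307, 0.952, -0.0], [0.952, -0.307, -0.0], [-0.0, -0.0, -1.0]]
wrist_force: [-0.6, -0.4, -0.6]
opening: 49.8
```

Emit:
{"op": "servo_tool", "data": {
  "targets": [
    [0, 0, 1, 0],
    [0, 0, 1, 0],
    [0, 0, 1, 0],
    [0, 0, 0, 0],
    [0, 0, 0, 0]
  ]
}}

```text
time_s: 16.2
tool_pos: [597.6, -410.8, 94.5]
orientation: [[0.307, 0.952, 0.0], [0.952, -0.307, 0.0], [0.0, 0.0, -1.0]]
wrist_force: [-0.9, 1.3, 1.7]
opening: 50.2
```

Run:
```python
from workcell import imaging,manip
import cv2
s=imaging.capture("side")["pixels"]
cv2.imwrite("pics/s9.png",cv2.resize(s[150:220,260:360],None,fx=7,fy=7,interpolation=cv2.INTER_CUBIC))
s=manip.get_state();print(s['opening'],s['wrist_force'],s['torque'],s['tool_pos'])
```

```text
49.5577505581648 [-0.37567615  0.93776982  1.97950272] [0.2018316  0.19076912 0.04204419] [ 597.64361406 -410.82723853   94.53104577]
```

View pics/s9.png

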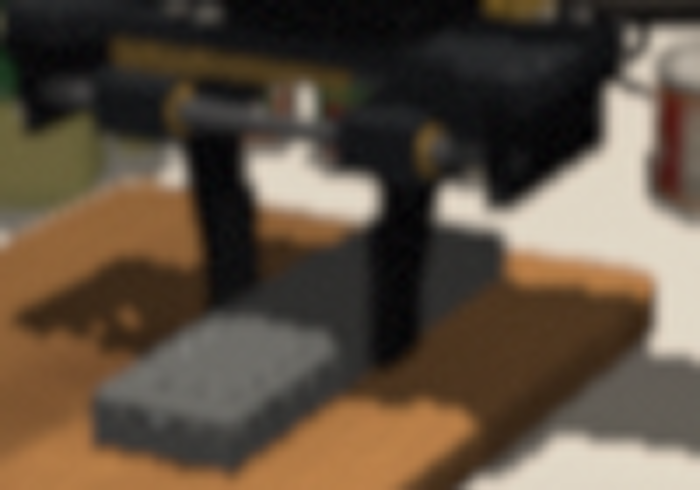

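The cover now lies flat on the board. The wrist force has changed sign, to about +2 N upward, and there is no shadow gap at (230,465). I release and rise straight up.

Emit:
{"op": "servo_tool", "data": {
  "targets": [
    [0, 0, 0, 0],
    [0, 0, 0, 0],
    [0, 0, 0, 0],
    [0, 0, 0, 0],
    [0, 0, 0, 0],
    [0, 0, -10, 0],
    [0, 0, -20, 0],
    [0, 0, -30, 0],
    [0, 0, -30, 0],
    [0, 0, -30, 0],
    [0, 0, -30, 0],
    [0, 0, 0, 0]
  ],
  "jaw": -0.8
}}

```text
time_s: 17.45
tool_pos: [599.8, -411.8, 251.1]
orientation: [[0.307, 0.952, 0.009], [0.952, -0.307, -0.005], [-0.002, 0.011, -1.0]]
wrist_force: [0.7, -0.3, 0.1]
opening: 78.1
```

Run:
```python
from workcell import imaging,manip
import cv2
s=imaging.capture("side")["pixels"]
t=imaging.capture("top")["pixels"]
cv2.imwrite("pics/s10.png",cv2.resize(s[140:270,180:400],None,fx=3.5,fy=3.5,interpolation=cv2.INTER_CUBIC))
cv2.imwrite("pics/t10.png",cv2.resize(t[100:290,240:440],None,fx=3,fy=3,interpolation=cv2.INTER_CUBIC))
s=manip.get_state();print(s['opening'],s['wrist_force'],s['tool_pos'],s['time_s'])
```

```text
78.2997784567481 [-0.83585689  0.04985225 -0.2451217 ] [ 597.87330808 -410.98112157  245.89758446] 17.55
```

View pics/s10.png

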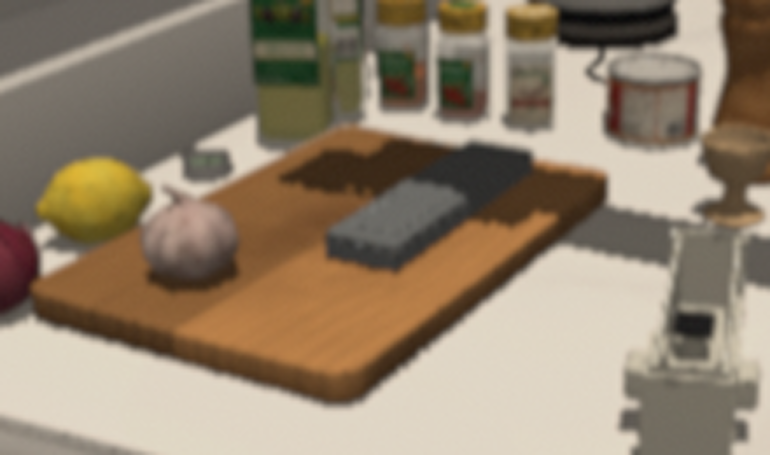

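View pics/t10.png

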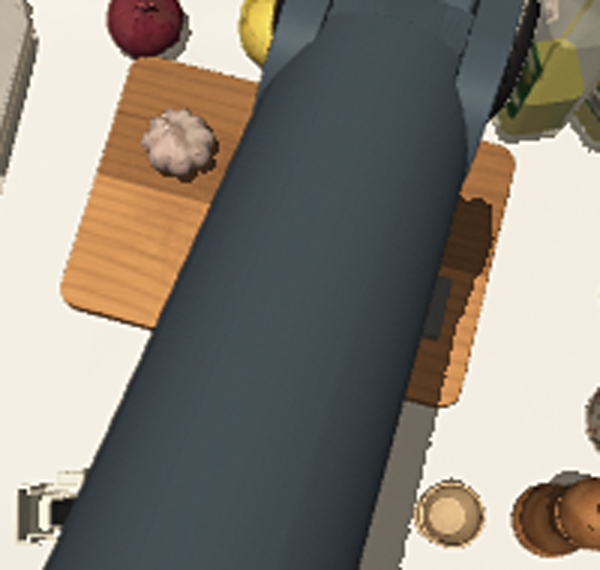

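The side view shows the cover flat and plate-up on the board, with its near end at (365,245). The garlic at (190,245) and the egg cup at (735,175) are where they were, and the gripper is clear.

Emit:
{"op": "servo_tool", "data": {
  "targets": [
    [0, 0, 0, 0],
    [0, 0, 0, 0],
    [0, 0, 0, 0]
  ]
}}

```text
time_s: 17.85
tool_pos: [597.3, -410.7, 243.0]
orientation: [[0.307, 0.952, -0.002], [0.952, -0.307, 0.001], [0.001, -0.002, -1.0]]
wrist_force: [0.4, -0.2, -0.4]
opening: 78.3
```

```bash
python3 -c "
from workcell import manip
print(manip.get_state()['time_s'], manip.close_job())"
```

```text
the job is handed in; nothing more can be done
17.85 None
```

I pressed both tabs in together, took the cover off the snack box and laid it flat, plate up, on the chopping board. The job was handed in at 17.85 s and gave no verdict.

- **Tabs:** I found them in the images about 50 mm from the box's middle. The jaws closed to 52 mm, which put both tabs at their stops, and that end of the cover sprang up.
- **Extra step:** My first grip on the cover was too low, as the fingertips reached about 10 mm below the skirt. I set the cover back on the box after lifting it about 75 mm, gripped it about 13 mm higher and carried it over.
- **Placing:** I lowered the last few millimetres slowly with a light grip until the cover levelled on the board (about 2 N upward at the wrist), then released.

**Last checks:**
- The side picture showed the cover flat on the board, and the garlic and egg cup looked unmoved.
- The gripper was clear, about 150 mm above the cover.
- The arm hid most of the cover in the final top picture, so I judged its position and level from the side picture and the tool pose.
- No check failed or disagreed.

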